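Slide unfired pellets into the furnace carrier

ROBOT

A 6-joint arm with a two-finger parallel gripper is mounted at the origin on the work surface. World frame = base frame: x ahead of the robot, y to its left, z up, the work surface at z = 0. Lengths are in mm, angles in rad, forces in N, time in s.
With the tool pointing down it reaches from about 300 to 750 mm from the base axis. Payload 8.5 kg.
Tool frame: the origin (TCP) lies at the very end of the fingers, on their centre line; the grasp point (between the pads) lies 19 mm behind it (env.tcp_to_grasp is the z of the grasp point in the tool frame, in mm); z points along the fingers, y is the line along which they close (so a half turn about z gives the same grasp; the last joint's range is limited). The gripper opens to 85 mm and grips with 20 to 120 N. Pads are 22 mm wide; open, the fingers measure 114 mm over their backs; the gripper's body (76 mm by 85 mm) begins 54 mm behind the grasp point. The pads swing forward as they close: fully open they stand 13 mm farther back than shut.
Start: joints at [-1.349, 0.381, 1.297, -0, 1.464, -0.215], TCP at [232.665, -498.345, 231.322] pointing down, gripper open.
Joint ranges: [-3.11, 3.11], [-0.89, 2.33], [0.22, 2.48], [-1.42, 4.56], [0.17, 2.85], [-2.88, 2.88]. Speed limits (rad/s): [2.39, 2.39, 3.14, 3.14, 3.14, 3.14].

INTERFACE

Orientations are given as a unit quaternion [w, x, y, z].
In Python, from plant import env gives the robot as it stands. Calls block until the motion is done:
- env.move_pose(position, orientation): joint-space move of the TCP to a pose.
- env.move_straight(position, vel=150, rotation=None): straight line of the TCP; rotation=None keeps the orientation; vel is the mean speed in mm/s.
- env.goto_joints(angles): joint-space move.
- env.grip(opening, effort=None): finger opening in mm; effort is the grip in N (None keeps the last); returns when the fingers have stopped.
- env.wait(seconds).
- env.solve_ik(position, orientation): joint angles nearest the present ones, or None.
- env.state(): the state.
- env.snapshot(name): name is "scene" or "top"; returns a dict with "img" (384x512x3 uint8, red, green, blue), "fx", "fy", "cx", "cy" (pixels), "k1" (the pictures are not rectified: a ray, as slopes to the right and down, at radius r is drawn at 1 + k1 r^2 times it, then the intrinsics apply), "rvec" (rotation vector, rad) and "tvec" (3), from world to camera coordinates, as OpenCV has them. Camera axes: x right, y down, z forward; pixel columns grow to the right and rows downward; lengths in mm; the calibration is good to about 2 mm. A picture is of the moment at which its call begins. There is no depth.
A pose or a line that the arm cannot do raises env.Unreachable and nothing moves.
- env.job_done(): hands the job in; it is judged then, once.
The state is a dict: "time_s": time; "q": joint angles; "joint_vel": joint speeds; "effort": joint torques, N m; "tcp_pos": TCP position; "ee_rot": TCP orientation; "contact_force": force on the tool from outside, world axes, zero at the start; "torque": the same for the moment, N m; "grip_width": finger opening in mm; "grip_force": force on a finger pad.
Only numpy, scipy, OpenCV 4.12 (cv2) and the standard library are available. Lean on these libraries where they do the work, as an engineer would, in place of code of your own. Each camera call takes 0.05 s, during which the arm holds its last target. There are 200 camera calls.

TASK

Load the furnace sample carrier: bring the three reddish-brown pellets from the transfer tray into its three empty wells, one pellet in each, lying flat on the well floor. The pellets are unfired and chip easily, so slide them across the deck instead of picking them up or tipping them over, and leave the white reference disc in its well and the things beside the tray where they are.

Things in the scene. Friction and masses are not known exactly. Their poses are not given: they have to be found in the camera images.
- pellet_a: Reddish-brown pressed ferrite pellet, a plain round disc 28 mm across and 14 mm thick, about 26 g (0.7 to 1.4 times that). Origin: centre of its underside, z up the disc's axis. It starts lying flat and loose on the tray's deck, its underside 20 mm above the table top, and slides there under a light sideways push. The three pellets are alike and interchangeable
- pellet_b: Reddish-brown pressed ferrite pellet, a plain round disc 28 mm across and 14 mm thick, about 26 g (0.7 to 1.4 times that). Origin: centre of its underside, z up the disc's axis. It starts lying flat and loose on the tray's deck, its underside 20 mm above the table top, and slides there under a light sideways push. The three pellets are alike and interchangeable
- pellet_c: Reddish-brown pressed ferrite pellet, a plain round disc 28 mm across and 14 mm thick, about 26 g (0.7 to 1.4 times that). Origin: centre of its underside, z up the disc's axis. It starts lying flat and loose on the tray's deck, its underside 20 mm above the table top, and slides there under a light sideways push. The three pellets are alike and interchangeable
- tray: Fixed transfer tray: a level, light bare aluminium deck 180 mm (its x) by 350 mm (its y), top 20 mm above the table. Origin: under the deck's centre at table height; x points to the open edge (at +90 mm) where the carrier adjoins; z up. The other three edges carry a steel lip 3 mm thick, 6 mm above the deck. A lug with a screw head, 9 mm above the table, sticks out 25 mm at either side
- carrier: Fixed blue carrier, 1 mm from the tray's open edge and parallel to it: block 60 mm (its x) by 270 mm (its y), 19 mm high (top 1 mm below the deck). Origin: centre of its underside at table height; x away from the tray, z up. Four round wells in a row at x = 0, y = -84, -28, +28, +84 mm. A brass thumbscrew 14 mm high near each end, at x = 12, y = +-122 mm
- well1 (a point): Centre of the floor of the empty well at y = -84 mm of the carrier. Each well is 33 mm across and 8 mm deep, slightly chamfered, with a flat black floor 11 mm above the table; a seated pellet stands 6 mm proud of the carrier's top
- well2 (a point): Centre of the floor of the empty well at y = -28 mm of the carrier (8 mm below the carrier's top). A pellet that stops more than about 2.5 mm short of the centre hangs tilted on the rim
- well3 (a point): Centre of the floor of the empty well at y = +28 mm of the carrier (8 mm below the carrier's top). A pellet that stops more than about 2.5 mm short of the centre hangs tilted on the rim
- reference_well (a point): Centre of the floor of the well at y = +84 mm of the carrier, marked by a yellow ring and taken by the reference disc
- reference: White ceramic reference disc of the pellets' size (28 x 14 mm), already seated in the ringed well; it stays there. Origin: centre of its underside
- jar: Bystander: closed amber jar, 64 mm across and 75 mm tall, standing to the robot's left of the tray. Origin: centre of its underside
- syringe: Bystander: capped syringe lying to the robot's right of the tray, barrel 28 mm across, 185 mm long over all along its x (from -103 to +82 mm). Origin: on the table under the barrel
- tweezers: Bystander: dark steel tweezers lying flat to the robot's left of the tray, 138 mm long along their x, 6 mm high. Origin: on the table under their middle

How it is judged:
By the outcome, as a careful person would: the job done as asked, in the order asked, and still so for the second after the job is handed in, with the robot touching nothing.
It also fails if it takes over 53 s, if anything falls off the work surface, if the arm or the gripper's body presses on something with over 40 N, if the wrist force passes 120 N, or if a joint passes its speed limit or range.

## Working session

There is one attempt and no reset: what is moved stays moved. The work goes in short steps, each a Python script; the robot and the scene stay as the last script left them, time stands still between calls to the robot, and variables do not carry over. Pictures are saved under pics/ and viewed, at most 10 in all, crops included, and the job is handed in when it is done.

```bash
mkdir -p pics; ls; python3 - <<'E'
from plant import env
import cv2
for n in("scene","top"):
    s=env.snapshot(n); cv2.imwrite(f"pics/{n}0.png",cv2.resize(s["img"][:,:,::-1],(800,600)))
    print(n,{k:v for k,v in s.items() if k!="img"})
print(env.state())
E
```

```text
pics
scene {'fx': 369.4418151162974, 'fy': 369.4418151162974, 'cx': 251.65016337904478, 'cy': 184.30850530051637, 'k1': -0.12048901311405977, 'rvec': array([ 0.85130835,  2.76155224, -0.78958412]), 'tvec': array([ 476.96627238, -244.8805459 , 1138.84817818])}
top {'fx': 355.46916126026207, 'fy': 355.46916126026207, 'cx': 252.595467098548, 'cy': 198.16497327329878, 'k1': -0.058516169874464403, 'rvec': array([ 2.08713831, -2.12957352,  0.18538653]), 'tvec': array([ 14.61621864, 584.91803391, 816.10828973])}
{'time_s': 0.1, 'q': array([-1.34931460e+00,  3.81153230e-01,  1.29817782e+00, -3.63726792e-06,
        1.46358824e+00, -2.15259103e-01]), 'joint_vel': array([ 4.63701078e-04,  3.35475488e-07, -3.58706042e-03, -1.39923975e-03,
       -9.49905892e-04,  1.17079623e-03]), 'effort': array([ 4.45012789e-03, -4.49225056e+01, -2.31655025e+01, -1.54852469e-04,
        3.69112080e-03, -2.92635343e-05]), 'tcp_pos': array([ 232.60198504, -498.10380638,  230.76271307]), 'ee_rot': array([-6.63309597e-04,  9.76251520e-01,  2.16639171e-01, -3.87184268e-06]), 'contact_force': array([-0.43234591,  0.53540975, -0.08497885]), 'torque': array([ 0.00503008, -0.00524197,  0.00332975]), 'grip_force': 0.0, 'grip_width': 85.39360254147662}
```

View pics/top0.png

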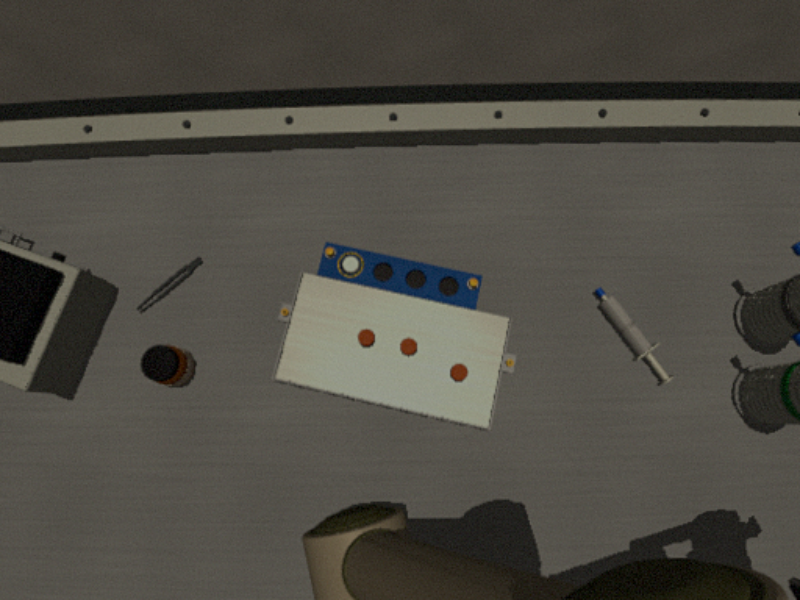

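View pics/scene0.png

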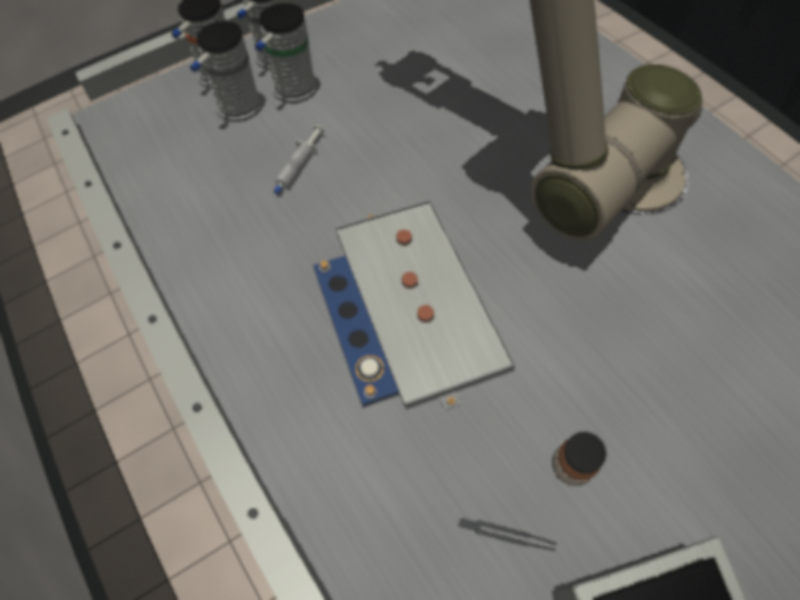

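The top view (in 800×600 pixels) shows pellets at (367,338), (409,347) and (459,372). The empty wells are at (383,271), (416,279) and (449,286), with the white disc at (350,264). The scene view is consistent, and each pellet has a free straight path to its own well.

```bash
cat > h.py <<'E'
import cv2, numpy as np
from plant import env
from scipy.spatial.transform import Rotation as R
def rays(s,uv):
    K=np.array([[s["fx"],0,s["cx"]],[0,s["fy"],s["cy"]],[0,0,1]])
    n=cv2.undistortPoints(np.float64(uv).reshape(-1,1,2),K,np.array([s["k1"],0,0,0.]))[:,0]
    M=cv2.Rodrigues(s["rvec"])[0]; c=-M.T@s["tvec"]
    return c,np.c_[n,np.ones(len(n))]@M
def onplane(s,uv,z):
    c,d=rays(s,uv); return (c+d*((z-c[2])/d[:,2])[:,None])[:,:2]
def proj(s,P):
    K=np.array([[s["fx"],0,s["cx"]],[0,s["fy"],s["cy"]],[0,0,1]])
    return cv2.projectPoints(np.float64(P).reshape(-1,1,3),s["rvec"],s["tvec"],K,np.array([s["k1"],0,0,0.]))[0][:,0]
def blobs(m,amin,amax):
    n,l,st,c=cv2.connectedComponentsWithStats(m.astype(np.uint8))
    return [(c[i],st[i,4]) for i in range(1,n) if amin<=st[i,4]<=amax]
def masks(s):
    I=s["img"].astype(int); r,g,b=I[...,0],I[...,1],I[...,2]
    red=(r>1.7*g)&(r>70)&(r>1.5*b)
    blue=((b>1.5*r)&(b>50)).astype(np.uint8)
    hull=np.zeros_like(blue); cs=max(cv2.findContours(blue,0,2)[0],key=cv2.contourArea)
    cv2.fillPoly(hull,[cv2.convexHull(cs)],1)
    return red,blue,hull.astype(bool),(I.max(2)<50)
def look(s):
    """pellet centres (z=mid-height blob) and empty-well centres, tray region only"""
    red,blue,hull,dark=masks(s)
    pel=[onplane(s,[c],29)[0] for c,a in blobs(red,30,400)]
    wel=[onplane(s,[c],17)[0] for c,a in blobs(dark&hull,25,400)]
    return np.array(pel),np.array(wel)
def quat(d):
    y=np.array([d[0],d[1],0])/np.hypot(d[0],d[1]); z=np.array([0,0,-1.]); x=np.cross(y,z)
    q=R.from_matrix(np.c_[x,y,z]).as_quat(); return np.r_[q[3],q[:3]]
E
python3 - <<'E'
from h import *
np.set_printoptions(precision=1,suppress=True)
for n in("scene","top"):
    s=env.snapshot(n); p,w=look(s); print(n,"cam",rays(s,[[0,0]])[0]); print(p);print(w)
    red,blue,hull,dark=masks(s)
    print("blobs",[(c.round(1),a) for c,a in blobs(red,10,900)],[(c.round(1),a) for c,a in blobs(dark&hull,5,900)])
    cs=cv2.findContours(hull.astype(np.uint8),0,2)[0][0]
    print("rect",onplane(s,cv2.boxPoints(cv2.minAreaRect(cs)),19).tolist())
    I=s["img"].astype(int); wh=hull&(I.min(2)>110)
    print("ref",[(onplane(s,[c],24)[0],a) for c,a in blobs(wh,20,300)])
E
```

```text
scene cam [835.8 408.3 848. ]
[]
[]
blobs [] []
rect [[650.4724516324081, -139.01774831975456], [586.8999593658573, -126.93893818475374], [659.7913761262641, 134.46776030128564], [714.3419767935936, 121.43580807855483]]
ref [(array([672.8,  76.4]), np.int32(116))]
top cam [414.2 -14.  914.7]
[[547.   51.1]
 [530.6 -16.5]
 [487.6 -96.2]]
[[659.4  23.3]
 [646.  -31.7]
 [632.2 -85.9]]
blobs [(array([234. , 215.6]), np.int32(76)), (array([261. , 221.6]), np.int32(77)), (array([293.4, 238. ]), np.int32(82))] [(array([221.6, 172.4]), np.int32(19)), (array([244.6, 173.5]), np.int32(121)), (array([265.8, 178. ]), np.int32(121)), (array([286.8, 182.7]), np.int32(124))]
rect [[654.9133934668106, 134.49303697834955], [715.5185846177042, 122.3086332990411], [648.4903811104156, -143.75750045647433], [589.8996556416976, -128.46082968818047]]
ref [(array([672. ,  76.6]), np.int32(70))]
```

```bash
python3 - <<'E'
s=open('h.py').read()
s=s.replace("red=(r>1.7*g)&(r>70)&(r>1.5*b)","red=(r>1.3*g)&(r>60)&(r>1.25*b)")
s=s.replace("(I.max(2)<50)","(I.max(2)<60)")
s=s.replace("for c,a in blobs(red,30,400)]","for c,a in blobs(red,30,400) if inreg(s,c)]")
s+='''
def inreg(s,c):
    p=onplane(s,[c],29)[0]; return 400<p[0]<740 and abs(p[1])<190
'''
open('h.py','w').write(s)
E
python3 - <<'E'
from h import *
np.set_printoptions(precision=1,suppress=True)
for n in("scene","top"):
    s=env.snapshot(n); p,w=look(s); print(n);print(p);print(w)
    red,blue,hull,dark=masks(s)
    print([(c.round(1),a) for c,a in blobs(red,30,400) if inreg(s,c)],[(c.round(1),a) for c,a in blobs(dark&hull,5,900)])
    for c in proj(s,[[530,-17,34],[646,-32,15]]).round().astype(int): print(s["img"][c[1],c[0]])
E
```

```text
scene
[[488.7 -95.9]
 [531.3 -16.9]
 [547.2  50.8]]
[[632.8 -85.6]
 [645.9 -31.2]
 [659.6  22.9]]
[(array([258.1, 151.2]), np.int32(60)), (array([261.8, 178.4]), np.int32(63)), (array([271.9, 200. ]), np.int32(70))] [(array([215.8, 181.2]), np.int32(62)), (array([222.3, 198.3]), np.int32(69)), (array([228.9, 216.4]), np.int32(77))]
[146  93  73]
[51 52 51]
top
[[547.3  51.1]
 [531.  -16.9]
 [487.8 -95.8]]
[[669.1  77.9]
 [659.3  22.9]
 [645.8 -31.2]
 [631.9 -85.6]]
[(array([234. , 215.5]), np.int32(86)), (array([261.1, 221.4]), np.int32(89)), (array([293.3, 238. ]), np.int32(95))] [(array([212.3, 163.1]), np.int32(7)), (array([223.8, 170.4]), np.int32(42)), (array([244.8, 173.5]), np.int32(130)), (array([265.6, 178.1]), np.int32(135)), (array([286.7, 182.8]), np.int32(130))]
[107  51  29]
[34 32 26]
```

```bash
python3 - <<'E'
from h import *
np.set_printoptions(precision=1,suppress=True)
P=np.array([547.2,51]); W=np.array([659.5,22.9]); d=W-P
for k in(1,-1):
    print(k,env.solve_ik([480,20,80],quat(k*d)), env.solve_ik([*W,24],quat(k*d)))
k=min((1,-1),key=lambda k:abs(env.solve_ik([480,20,80],quat(k*d))[5]))
env.grip(34,20)
env.move_pose([480,20,80],quat(k*d))
env.move_straight([480,20,32],vel=100)
f0=env.state()["contact_force"][2]
z=32
while z>8:
    z-=1.5; env.move_straight([480,20,z],vel=30); s=env.state()
    if s["contact_force"][2]-f0>2.5: break
print("touch",z,s["tcp_pos"],s["contact_force"],f0,s["grip_width"],s["time_s"])
env.move_straight([480,20,z+6],vel=60)
print(k,env.state()["tcp_pos"],env.state()["time_s"])
E
```

```text
1 [-0.2  0.4  1.7 -0.   1.   0. ] [-0.1  0.8  1.2 -0.   1.2  0.1]
-1 None NoneTraceback (most recent call last):
  File "<stdin>", line 6, in <module>
  File "<stdin>", line 6, in <lambda>
TypeError: 'NoneType' object is not subscriptable
```

```bash
python3 - <<'E'
from h import *
np.set_printoptions(precision=1,suppress=True)
P=np.array([547.2,51]); W=np.array([659.5,22.9]); d=W-P
env.grip(34,20)
env.move_pose([480,20,80],quat(d))
env.move_straight([480,20,32],vel=100)
f0=env.state()["contact_force"][2]
z=30.5
while z>8:
    z-=1.5; env.move_straight([480,20,z],vel=30); s=env.state()
    if s["contact_force"][2]-f0>2.5: break
print("touch",z,s["tcp_pos"],s["contact_force"],f0,s["grip_width"],s["time_s"])
env.move_straight([480,20,z+6],vel=60)
print(env.state()["tcp_pos"],env.state()["time_s"])
E
```

```text
touch 18.5 [480.2  20.   19.2] [-1.7 -0.2 10.6] -0.0069017457452832665 34.05741637933458 5.6167
[480.2  20.   24.8] 5.8667
```

```bash
cat >> h.py <<'E'
Z=21.
def engage(P,d):
    env.grip(42)
    env.move_pose([*P,70],quat(d)); env.move_straight([*P,Z],vel=80)
    env.grip(32)
def gpos(): return env.state()["tcp_pos"][:2]
def push(W,u,back,vel):
    """drive so that the rear pad would hold a pellet centre `back` mm short of W"""
    w=env.state()["grip_width"]; t=W+u*(w/2-14-back)
    env.move_straight([*t,Z],vel=vel)
def snap(name,c):
    from pathlib import Path
    out=[]
    for n in("top","scene"):
        s=env.snapshot(n); x,y=proj(s,[[*c,25]])[0].astype(int)
        out.append(cv2.resize(s["img"][max(y-45,0):y+45,max(x-50,0):x+50],(400,360),interpolation=cv2.INTER_CUBIC))
        print(n,(x-50,y-45),*[np.round(a,1).tolist() for a in look(s)])
    cv2.imwrite(f"pics/{name}.png",np.hstack(out)[:,:,::-1])
E
python3 - <<'E'
from h import *
np.set_printoptions(precision=1,suppress=True)
P=np.array([547.2,51]); W=np.array([659.5,22.9]); d=W-P; u=d/np.hypot(*d)
env.move_straight([480,20,70],vel=120)
engage(P,d); print(env.state()["contact_force"],env.state()["grip_width"],env.state()["grip_force"])
push(W,u,28,60); s=env.state(); print(s["tcp_pos"],s["contact_force"],s["time_s"])
snap("p1",W-28*u)
E
```

```text
[-0.3 -0.4 -1.1] 32.028019929663394 0.0
[634.1  29.3  21. ] [-0.1  0.1 -0.4] 9.725
top (np.int64(192), np.int64(137)) [[487.7, -95.7]] [[647.4, -41.6], [632.0, -85.7]]
scene (np.int64(189), np.int64(166)) [[633.3, 30.4]] []
```

View pics/p1.png

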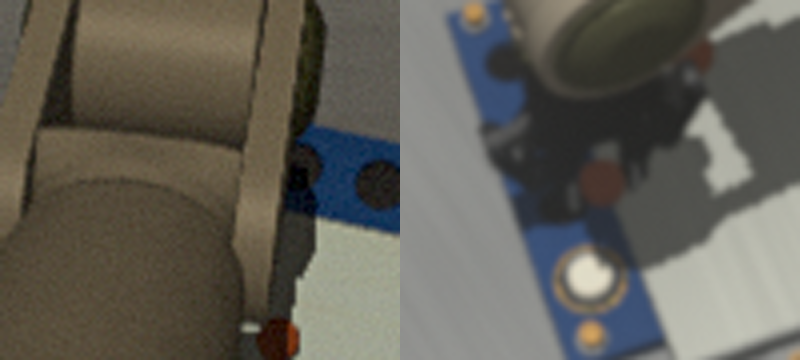

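The scene crop shows the first pellet at about (600,182) between the pads. Its lateral error is about 1 mm, so I can finish the push.

```bash
python3 - <<'E'
from h import *
np.set_printoptions(precision=1,suppress=True)
P=np.array([547.2,51]); W=np.array([659.5,22.9]); d=W-P; u=d/np.hypot(*d)
for b in (4,1,-0.5):
    push(W,u,b,45); s=env.state(); print(b,s["tcp_pos"],s["contact_force"],s["time_s"])
snap("p2",W)
E
```

```text
4 [657.5  23.4  20.9] [-0.   0.7 -0.1] 10.5083
1 [660.4  22.7  21. ] [-0.3  0.6  0.4] 10.7583
-0.5 [662.   22.3  21. ] [-0.6 -0.5  0.3] 11.0083
top (np.int64(194), np.int64(127)) [[487.8, -95.7]] [[632.1, -85.8]]
scene (np.int64(178), np.int64(169)) [[532.3, -16.7], [662.2, 27.5]] []
```

View pics/p2.png

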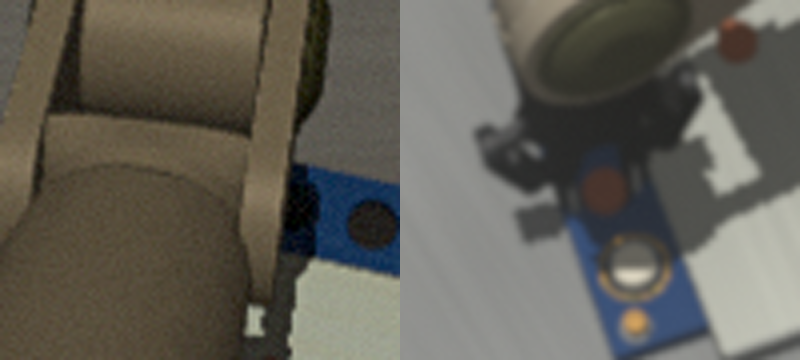

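The pellet is at about (603,188) in the scene crop. With the parallax for its lower height, that fits seated in well 3. I'll back off, start the second pellet and look again.

```bash
python3 - <<'E'
from h import *
np.set_printoptions(precision=1,suppress=True)
env.grip(38); p=gpos(); env.move_straight([*p,70],vel=120)
P=np.array([531.2,-16.9]); W=np.array([645.9,-31.2]); d=W-P; u=d/np.hypot(*d)
engage(P,d); print(env.state()["contact_force"],env.state()["grip_width"])
push(W,u,28,60); s=env.state(); print(s["tcp_pos"],s["contact_force"],s["time_s"], W-28*u)
snap("p3",W)
E
```

```text
[-0.1 -1.  -0.1] 32.04672785396366
[620.  -27.9  21. ] [-0.1  0.2 -0.3] 15.3917 [618.1 -27.7]
top (np.int64(215), np.int64(132)) [[487.7, -95.8]] []
scene (np.int64(172), np.int64(151)) [[489.0, -92.0], [619.0, -26.8], [661.4, 26.8]] []
```

View pics/p3.png

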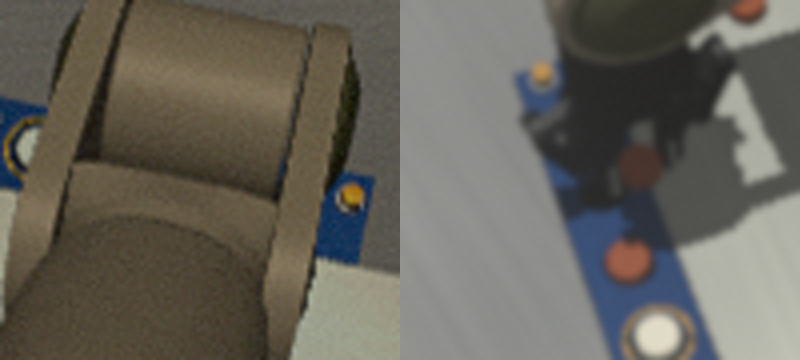

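Pellet 1 is flat in well 3 at (628,261), and pellet 2 is on line at (641,166). I'll finish pellet 2, then stage the third.

```bash
python3 - <<'E'
from h import *
np.set_printoptions(precision=1,suppress=True)
W=np.array([645.9,-31.2]); d=W-np.array([531.2,-16.9]); u=d/np.hypot(*d)
for b in (4,1,-0.5):
    push(W,u,b,45); s=env.state(); print(b,s["tcp_pos"],s["contact_force"],s["time_s"])
s=env.snapshot("scene"); print(look(s)[0])
env.grip(38); p=gpos(); env.move_straight([*p,70],vel=120)
P=np.array([488.0,-95.8]); W=np.array([632.2,-85.6]); d=W-P; u=d/np.hypot(*d)
engage(P,d); print(env.state()["contact_force"],env.state()["grip_width"])
push(W,u,28,70); s=env.state(); print(s["tcp_pos"],s["contact_force"],s["time_s"], W-28*u)
snap("p4",W)
E
```

```text
4 [643.8 -30.9  20.9] [-0.2  0.7  0.3] 16.175
1 [647.  -31.3  21. ] [0.1 0.5 0.2] 16.425
-0.5 [648.7 -31.5  21. ] [-0.4  0.9  0.2] 16.675
[[488.6 -95.2]
 [648.8 -26. ]
 [663.   28.7]]
[-0.6 -0.2 -0.3] 31.78558383028829
[606.  -87.5  21. ] [ 0.9  0.2 -0.2] 21.325 [604.3 -87.6]
top (np.int64(236), np.int64(136)) [[658.1, 22.8]] [[667.2, 81.3], [652.6, 22.6]]
scene (np.int64(165), np.int64(134)) [[604.2, -85.8], [648.2, -27.4], [661.5, 26.7]] []
```

View pics/p4.png

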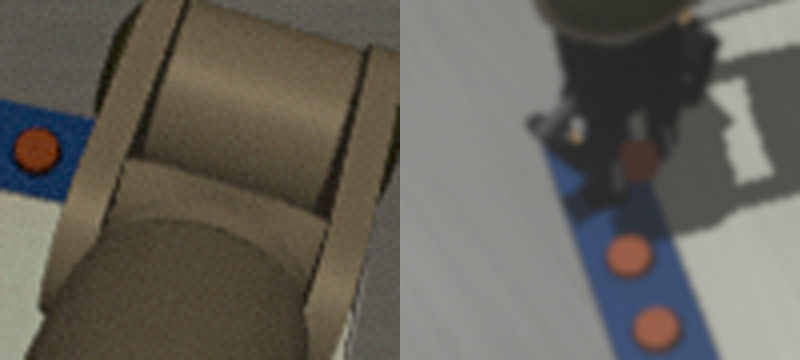

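Pellets 1 and 2 are seated at (656,327) and (629,256), and pellet 3 is on line at (639,160). I'll finish pellet 3, then retract.

```bash
python3 - <<'E'
from h import *
np.set_printoptions(precision=1,suppress=True)
W=np.array([632.2,-86.3]); d=W-np.array([488,-95.8]); u=d/np.hypot(*d)
for b in (4,1,-0.5):
    push(W,u,b,45); s=env.state(); print(b,s["tcp_pos"],s["contact_force"],s["time_s"])
env.grip(38); p=gpos(); env.move_straight([*p,90],vel=120)
env.goto_joints([-1.349,0.381,1.297,0,1.464,-0.215])
print(env.state()["time_s"])
snap("p5",[646,-20])
E
```

```text
4 [630.  -86.4  20.9] [-0.2  0.1  0.4] 22.1083
1 [633.6 -86.2  21. ] [-1.2 -1.  -0.6] 22.3583
-0.5 [634.7 -86.2  21. ] [-0.7 -0.2  0.3] 22.6083
25.6917
top (np.int64(211), np.int64(132)) [[658.4, 22.9], [644.9, -30.9], [630.9, -84.9]] [[668.3, 80.2], [653.7, 22.3], [640.8, -31.8], [627.3, -85.2]]
scene (np.int64(174), np.int64(154)) [[634.9, -80.9], [648.5, -27.0], [661.5, 26.5]] []
```

View pics/p5.png

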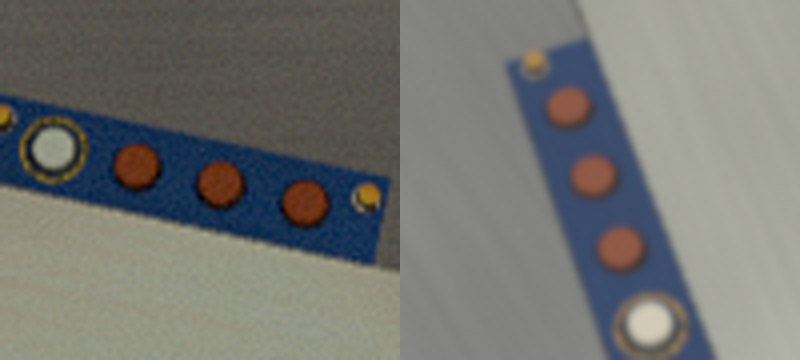

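All three pellets lie flat in their wells, and the two views show the same height offset for each. The reference disc looks undisturbed.

```bash
python3 -c "
from plant import env
print(env.job_done())"
```

```text
the job is handed in; nothing more can be done
None
```

I slid the three pellets across the deck into wells 1–3, where they lie flat in the final pictures, and handed the job in at about 26 s with the reference disc still in its well and the jar, syringe and tweezers never approached.

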